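# Seat the alignment mirror on its kinematic base

## Robot

A 6-joint arm with a two-finger parallel gripper is mounted at the origin on the work surface. World frame = base frame: x ahead of the robot, y to its left, z up, the work surface at z = 0. Lengths are in mm, angles in rad, forces in N, time in s.
With the tool pointing down it reaches from about 300 to 775 mm from the base axis. Payload 14.6 kg.
Tool frame: the origin (TCP) lies between the finger pads; the fingertips stand 8 mm ahead of it and the grasp point (between the pads) lies 11 mm behind it; z points along the fingers, y is the direction in which the jaws open and shut (so a half turn about z gives the same grasp; the last joint's range is limited). The gripper opens to 94 mm and grips with 3 to 60 N. Pads are 16 mm wide; open, the fingers measure 119 mm over their backs; the gripper's body (75 mm by 177 mm) begins 78 mm behind the grasp point.
Start: joints at [1.252, 0.3, 1.521, -0, 1.321, -0.067], TCP at [137.029, 532.647, 213.446] pointing down, gripper open.
Joint ranges: [-3.03, 3.03], [-0.79, 2.21], [0.23, 2.52], [-1.04, 4.18], [0, 3.07], [-2.55, 2.55]. Speed limits (rad/s): [2.22, 2.22, 2.57, 3.14, 3.14, 3.14].

## Interface

Orientations are given as [roll, pitch, yaw] about the fixed x, y, z axes, in that order (R = Rz(yaw) Ry(pitch) Rx(roll)).
In Python, from cell import manip gives the robot as it stands. The module is installed in compiled form; this text tells all that it offers.
- The arm moves only by the tool send_rows, never from a script. Its argument "series" is a list that holds one entry, the list of rows, each a list of 5 numbers: the opening, from 0 (shut) to 1 (fully open), then the shift along the tool's x, y, z in mm, then the turn about the tool's z in degrees. In form: [[[gripper, dx, dy, dz, roll], ...]]. A call has 1 to 10 rows; each row is the pose to reach, as a shift and turn from the pose commanded when the call began, along the tool's axes at that moment; what a row does not reach only later rows make up. A row lasts 1/10 s, in which the tool goes at most 50 mm and 8.59 degrees, less where a joint would pass 70% of its speed; a pose out of reach is approached as far as the arm can. A call with a gripper value outside its range is refused whole. The fingers move at their own pace and stop on an object; "newtons" is the grip in N (left out, the last holds). Time passes only in rows, so rows that repeat a pose let the fingers close. It gives the time, the measured TCP pose, the force and the opening at its end, in the units of the state.
- manip.read_state(): the state, without advancing time (a new reading comes with each control period).
- manip.camera(name): name is "scene" or "top"; returns a dict with "img" (384x512x3 uint8, red, green, blue), "vfov" (degrees; the focal length in pixels is half the picture's height over the tangent of half this angle, whatever the lens; pixels are square), "cx", "cy" (the principal point, pixels), "pose" (4x4, takes a point from camera to world coordinates). Camera axes: x right, y down, z forward; pixel columns grow to the right and rows downward; lengths in mm; the calibration is good to about 2 mm. A picture is of the moment at which its call begins. There is no depth.
- manip.sign_off(): hands the job in, once; it reports no verdict.
Trained networks look in a picture, given as the dict that the camera call returned (one of the last four; its "shot" number tells which), for a name from the list of things; names that differ only in an ending like _2 or _b are one class to them, and where a whole thing is asked for, a point or a joint stands for the part that bears it (a point fixed in the world has none). Each returns a list of dicts, best first, with "conf" (0 to 1); they miss things now and then, are a little off and sometimes report something else, mostly with a low value. They report only what shows in the picture. A call takes as long as a camera call. They do not tell look-alikes from the thing itself.
- manip.find_in(target, picture): "rect" ([left, top, width, height] in pixels, round what is visible of it).
- manip.silhouettes(target, picture): "pixels" (384x512 bool, what is visible of it) and "rect" ([left, top, width, height] in pixels, round what is visible of it).
The state is a dict: "clock": time; "joints": joint angles; "qd": joint speeds; "effort": joint torques, N m; "eef_pos": TCP position; "eef_rot": TCP orientation; "wrist_force": force on the tool from outside, world axes, zero at the start; "moment": the same for the moment, N m; "finger_gap": finger opening in mm.
Only numpy, scipy, OpenCV 4.12 (cv2) and the standard library are available. Lean on these libraries where they do the work, as an engineer would, in place of code of your own. Each camera call takes 0.05 s, during which the arm holds its last target. There are 200 camera calls.

## Task

The book-copying station's alignment mirror is lying on the table: lift its plate by the upright grip and set it on the three-ball base, tongue over tongue, pushing it down gently past the two sprung rollers until they pull it fully home and level on all three balls, then let go. The base's height setting is unknown, so feel for it and never press the plate hard onto the base (more than about 30 N of push is too hard), and leave the other things on the table where they are.

Things in the scene. Friction and masses are not known exactly. Their poses are not given: they have to be found in the camera images.
- plate: Loose mirror plate: aluminium slab 8 to 16 mm above the origin (19 with mirror panes), 75 mm (x -45 to +30) by 100 mm (y), with a tongue 46 mm wide to x +66. Round beads (radius 4 mm, 12 mm up) along its edges y = +-50 mm. Origin under the middle of the grip, at the underside (on the table); z up, x towards the tongue. 0.3 to 0.55 kg.
- grip (a point): Point 50 mm above the plate's origin in its black upright grip rib. The rib is 14 mm thick (plate's x), 50 mm long (y) and rises from the slab to 66 mm above the origin: pinch it from above across the 14 mm.
- nose (a point): The tip of the plate's tongue, at x = 66 mm, 12 mm above the plate's origin.
- pins (a point): Middle of the pin pair under the tongue, x = 50 mm, 5 mm above the plate's origin. Three pairs of parallel steel pins (radius 5 mm, axes 5 mm above the origin, 18 mm apart) lie under the slab at (x, y) = (50, 0), (-25, 32), (-25, -32) mm; each pair straddles one ball of the base.
- mount: Kinematic base, fixed: dark foot 150 (x) by 190 (y) by 32 mm high, origin at the centre of its underside, z up. On it a stage of the plate's outline, tongue to +x, with three steel balls (radius 8 mm) at (x, y) = (50, 0), (-25, 32), (-25, -32) mm and two sprung rollers at y = +-56 mm. The stage is clamped 0 to 36 mm above its lowest setting; this is not measured, find it by feel.
- home_low (a point): Where the plate's origin comes home if the stage is at its lowest: 58 mm above the mount's origin. The true home is 0 to 36 mm higher (unmeasured). The plate's axes then match the mount's. The pins catch the balls from up to 5 mm off sideways, and once released the plate centres itself.
- mount_nose (a point): End of the stage's tongue, x = 66 mm in the mount's frame, 44 mm above its origin (stage at its lowest).
- roller_left (a joint): Outward travel (m) of the sprung roller on the mount's +y side: 0 relaxed, 0.004 as the plate's edge passes it, 0.0033 with the plate home under it. The edges meet the rollers about 12 mm above home; the two resist with up to about 11 N in all until 4 mm above home, then pull the plate down with up to 7 N onto the balls, where it stops hard.
- roller_right (a joint): The same roller on the mount's -y side (radius 6 mm, axis 16 mm above the home plate's origin; relaxed, the axis is 56 mm from the middle). Each spring: 4.5 N at rest plus 1.2 N per mm.
- loupe: Bystander: black stand loupe, 38 mm across, 34 mm high; origin under its centre.
- tape: Bystander: roll of paper tape lying flat, 92 mm across, 24 mm high; origin under its centre.
- paste: Bystander: jar of paste with a white cap, 60 mm across, 80 mm high; origin under its centre.
- brush: Bystander: dusting brush lying on the table, about 0.2 m long; origin near its middle.
- weight: Bystander: dark steel book weight, 50 by 90 by 30 mm; origin under its centre.
Not all that is in view belongs to the job. What is shaped like the plate but purple or yellow is not meant.

How it is judged:
By the outcome, as a careful person would: the job done as asked, in the order asked, and still so for the second after the job is handed in, with the robot touching nothing.
It also fails if it takes over 51 s, if anything falls off the work surface, if the arm or the gripper's body presses on something with over 40 N, if the wrist force passes 120 N, or if a joint passes its speed limit or range.

## Working session

There is one attempt and no reset: what is moved stays moved. The work goes in short steps, Python scripts to look and compute and a tool call to move; the robot and the scene stay as the last step left them, time stands still between calls to the robot, and variables do not carry over. Pictures are saved under pics/ and viewed, about 8 in all and at most 12, crops included, and the job is handed in when it is done.

Besides the shell and the picture viewer there is one more tool, called after ">>>" as name(argument=value, ...) on one line, values as JSON. send_rows: Moves the arm, as the interface text tells. Its arguments: {"type":"object","properties":{"series":{"type":"array"},"newtons":{"type":"number"}},"required":["series"]}

```bash
mkdir -p pics; python3 - <<'E'
from cell import manip
import cv2,numpy as np
s=manip.read_state();print(s)
ims=[]
for n in ("scene","top"):
    p=manip.camera(n)
    print(n,p["vfov"],p["cx"],p["cy"],np.round(p["pose"],3).tolist())
    im=p["img"][:,:,::-1].copy()
    for t in ("plate","mount","grip","nose","mount_nose","pins","roller_left"):
        try:
            for d in manip.find_in(t,p)[:3]: print(n,t,round(d["conf"],2),[round(v,1) for v in d["rect"]])
        except Exception as e: print(t,e)
    cv2.imwrite(f"pics/{n}0.png",cv2.resize(im,(800,600),interpolation=cv2.INTER_CUBIC))
E
```

```text
{'clock': 0.0, 'joints': array([ 1.25241433e+00,  3.00458793e-01,  1.52163709e+00, -2.54953953e-05,
        1.32071382e+00, -6.65993953e-02]), 'qd': array([ 0.00032825, -0.00114639,  0.00034294, -0.0001203 , -0.00177885,
        0.00058358]), 'effort': array([-1.27234311e-03, -5.31802154e+01, -3.52727008e+01,  7.08389143e-02,
        2.42983026e-02, -7.53732411e-05]), 'eef_pos': array([136.94257823, 532.38870532, 212.86939157]), 'eef_rot': array([-3.14037666e+00, -5.63551133e-05,  2.88981634e+00]), 'wrist_force': array([ 0.23941961,  0.03147504, -0.07058417]), 'moment': array([-0.00077396, -0.00612674, -0.0207401 ]), 'finger_gap': 94.13293137220123}
scene 44.37965752663739 261.10573219619977 191.96324345322645 [[-0.293, 0.741, -0.605, 1329.034], [0.956, 0.225, -0.187, 239.034], [-0.002, -0.633, -0.774, 1091.048], [0.0, 0.0, 0.0, 1.0]]
scene plate 0.88 [237.9, 139.8, 41.6, 25.3]
scene plate 0.81 [166.4, 97.7, 35.4, 30.7]
scene plate 0.78 [183.4, 178.9, 37.9, 33.5]
scene mount 0.85 [283.0, 183.3, 80.1, 65.5]
scene grip 0.87 [179.5, 175.3, 45.1, 37.7]
scene grip 0.76 [239.1, 139.6, 37.6
[... 473 characters left out ...]
26, -0.984, 0.175, 316.348], [-1.0, 0.028, 0.009, -18.073], [-0.014, -0.175, -0.984, 1247.864], [0.0, 0.0, 0.0, 1.0]]
top plate 0.92 [250.2, 235.2, 43.5, 44.2]
top plate 0.78 [360.6, 267.4, 38.9, 45.6]
top plate 0.63 [319.7, 218.8, 39.0, 44.5]
top mount 0.8 [148.9, 163.1, 79.8, 72.1]
top grip 0.93 [255.9, 239.4, 41.8, 38.1]
top grip 0.81 [359.8, 268.4, 41.8, 42.9]
top grip 0.71 [314.2, 217.6, 46.6, 43.6]
top nose 0.94 [358.5, 266.9, 45.4, 47.6]
top nose 0.74 [251.9, 238.5, 41.8, 37.5]
top nose 0.58 [291.0, 169.1, 35.7, 36.3]
top mount_nose 0.63 [150.5, 166.1, 74.7, 70.2]
top pins 0.95 [290.2, 169.6, 36.0, 35.3]
top pins 0.95 [315.2, 216.4, 43.8, 47.3]
top pins 0.92 [253.2, 238.8, 40.7, 38.9]
```

View pics/scene0.png

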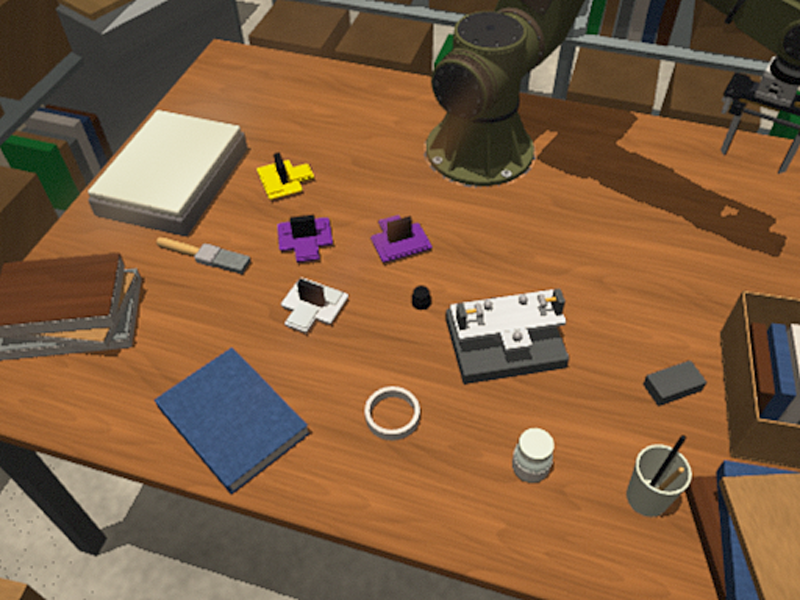

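View pics/top0.png

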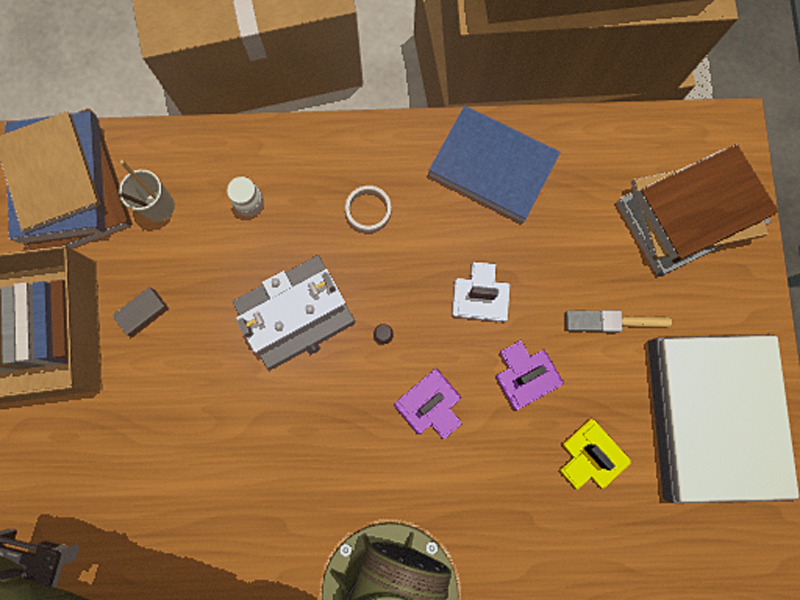

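The white plate is at about (481,295) in the top view, scaled to 800 px, with its tongue pointing to +x. The mount is at (293,312) and yawed. The purple and yellow plates are decoys. Next I fit the poses to the silhouettes from both cameras.

```bash
cat > h.py <<'E'
from cell import manip
import cv2,numpy as np
from scipy.optimize import minimize
def box(x0,x1,y0,y1,z0,z1): return np.array([[x,y,z] for x in(x0,x1) for y in(y0,y1) for z in(z0,z1)],float)
PLATE=[box(-45,30,-50,50,8,16),box(-45,30,-54,54,10,14),box(30,66,-23,23,8,16),box(-7,7,-25,25,16,66)]
def mountm(h): return [box(-75,75,-95,95,0,32),box(-45,30,-50,50,40+h,48+h),box(30,66,-23,23,40+h,48+h)]
def world(P,x,y,yaw,z=0):
    c,s=np.cos(yaw),np.sin(yaw); return P@np.array([[c,-s,0],[s,c,0],[0,0,1]]).T+[x,y,z]
def proj(p,W):
    T=np.linalg.inv(p["pose"]); C=W@T[:3,:3].T+T[:3,3]
    f=192/np.tan(np.radians(p["vfov"]/2))
    return np.c_[p["cx"]+f*C[:,0]/C[:,2],p["cy"]+f*C[:,1]/C[:,2]]
def ray(p,uv,z):
    f=192/np.tan(np.radians(p["vfov"]/2))
    d=p["pose"][:3,:3]@np.array([(uv[0]-p["cx"])/f,(uv[1]-p["cy"])/f,1]); o=p["pose"][:3,3]
    return o+d*(z-o[2])/d[2]
def render(p,boxes,pose,rect,K=6):
    x0,y0,w,h=rect; m=np.zeros((h*K,w*K),np.uint8)
    for b in boxes:
        q=(proj(p,world(b,*pose))-[x0-.5,y0-.5])*K
        cv2.fillConvexPoly(m,cv2.convexHull(np.round(q).astype(np.int32)),1)
    return cv2.resize(m.astype(np.float32),(w,h),interpolation=cv2.INTER_AREA)
def fit(obs,boxes,p0,ext=None):
    # obs: list of (picture, mask)
    crops=[]
    for p,m in obs:
        x,y,w,h=cv2.boundingRect(m.astype(np.uint8)); r=(x-12,y-12,w+24,h+24)
        crops.append((p,r,m[r[1]:r[1]+r[3],r[0]:r[0]+r[2]].astype(np.float32)))
    def cost(v):
        b=boxes(v[3]*10) if callable(boxes) else boxes
        return sum(np.abs(render(p,b,(v[0]*10,v[1]*10,v[2]/5),r)-m).sum()/m.sum() for p,r,m in crops)
    best=None
    for dy in (0,.15,-.15):
        v=np.array(p0,float); v=np.r_[v[0]/10,v[1]/10,(v[2]+dy)*5,v[3:]/10]
        s=np.vstack([v]+[v+e for e in np.eye(len(v))])
        r=minimize(cost,v,method="Nelder-Mead",options=dict(initial_simplex=s,maxiter=400))
        if best is None or r.fun<best.fun: best=r
    v=best.x; return np.r_[v[0]*10,v[1]*10,v[2]/5,v[3:]*10],best.fun
def pick(p,name,uv):
    S=[d for d in manip.silhouettes(name,p)]
    S=sorted(S,key=lambda d:np.hypot(d["rect"][0]+d["rect"][2]/2-uv[0],d["rect"][1]+d["rect"][3]/2-uv[1]))
    return S[0]["pixels"],S[0]["rect"],S[0]["conf"]
E
python3 - <<'E'
from h import *
ps=manip.camera("scene");pt=manip.camera("top")
cs={"plate":[(201,195),(308,187)],"mount":[(323,214),(188,199)]}
out=[]
for n in cs:
    o=[]
    for p,uv in zip((ps,pt),cs[n]):
        m,r,c=pick(p,n,uv); print(n,r,c,m.sum()); o.append((p,m))
    g=ray(pt,cs[n][1],20)
    if n=="plate": boxes=PLATE;p0=[g[0],g[1],0.0]
    else: boxes=mountm;p0=[g[0],g[1],0.5,15]
    print("guess",g)
    for sub in (o,o[:1],o[1:]):
        b=boxes; r=fit(sub,b,p0); print(n,len(sub),np.round(r[0],3),round(r[1],3))
        if len(sub)==2: res=r[0]
    for (p,m) in o:
        K=8;x,y,w,h=cv2.boundingRect(m.astype(np.uint8));cx,cy=x+w//2,y+h//2
        im=cv2.resize(p["img"][cy-36:cy+36,cx-48:cx+48,::-1],None,fx=4,fy=4,interpolation=cv2.INTER_CUBIC)
        for b in (boxes(res[3]) if n=="mount" else boxes):
            q=((proj(p,world(b,*res[:3]))-[cx-48-.5,cy-36-.5])*4)
            for i in range(8):
                for j in range(i):
                    if bin(i^j).count("1")==1: cv2.line(im,tuple(np.round(q[i]).astype(int).tolist()),tuple(np.round(q[j]).astype(int).tolist()),(0,255,0) if b[0,2]<1 else (0,0,255),1)
        out.append(im)
cv2.imwrite("pics/fit1.png",np.vstack([np.hstack(out[:2]),np.hstack(out[2:])]))
E
```

```text
plate [182.4, 180.7, 41.1, 30.2] 0.85 892
plate [289.9, 168.8, 36.7, 40.3] 0.73 1050
guess [ 547.30897847 -193.94062523   20.        ]
plate 2 [ 5.42896e+02 -1.93307e+02 -1.26000e-01] 0.124
plate 1 [ 5.42812e+02 -1.92472e+02 -1.37000e-01] 0.08
plate 1 [ 5.43106e+02 -1.93909e+02 -1.29000e-01] 0.039
mount [285.4, 184.4, 75.9, 62.2] 0.88 3652
mount [153.1, 161.0, 74.0, 75.0] 0.6 3345
guess [520.5482228  171.01725379  20.        ]
mount 2 [5.18556e+02 1.72821e+02 4.76000e-01 2.92830e+01] 0.146
mount 1 [5.16314e+02 1.72960e+02 4.65000e-01 2.65030e+01] 0.081
mount 1 [5.20139e+02 1.72392e+02 4.80000e-01 2.68940e+01] 0.052
```

View pics/fit1.png

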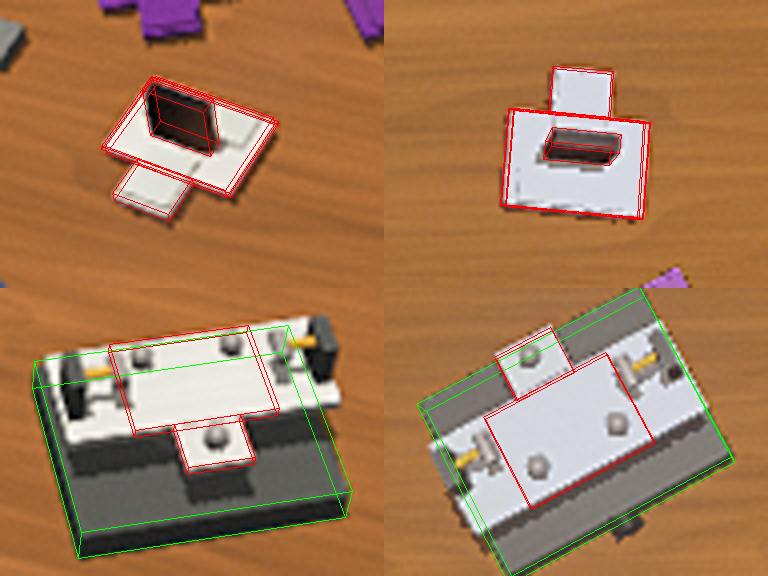

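```bash
cat >> h.py <<'E'
def go(x,y,z,yaw):
    s=manip.read_state(); a=s["eef_rot"]; R=cv2.Rodrigues(np.array([0,0,a[2]]))[0]@cv2.Rodrigues(np.array([0,a[1],0]))[0]@cv2.Rodrigues(np.array([a[0],0,0]))[0]
    t=R.T@(np.array([x,y,z])-s["eef_pos"]); dy=(yaw-a[2]+np.pi)%(2*np.pi)-np.pi
    print("shift",np.round(t,1),"turn",round(-np.degrees(dy),2),"t",round(s["clock"],2),"F",np.round(s["wrist_force"],1),"gap",round(s["finger_gap"],1))
E
python3 - <<'E'
from h import *
from scipy.optimize import least_squares
ps=manip.camera("scene");pt=manip.camera("top")
B=np.array([[50,0,53.6],[-25,32,53.6],[-25,-32,53.6]])
obs=[]
for p,uvs in ((ps,[(517,336),(522,300),(488,304)]),(pt,[(276,284),(279,326),(310,310)])):
    g=cv2.cvtColor(p["img"],cv2.COLOR_RGB2GRAY).astype(float); l=[]
    for u,v in uvs:
        u,v=(u+.5)/1.5625-.5,(v+.5)/1.5625-.5; iu,iv=int(round(u)),int(round(v))
        for _ in range(3):
            w=g[iv-4:iv+5,iu-4:iu+5]; w=np.clip(200-w,0,None)**1
            Y,X=np.mgrid[-4:5,-4:5]; c=np.array([iu+(w*X).sum()/w.sum(),iv+(w*Y).sum()/w.sum()]); iu,iv=np.round(c).astype(int)
        l.append(c); print((round(u,1),round(v,1)),c.round(1))
    obs.append((p,np.array(l)))
def f(v,o): return np.concatenate([(proj(p,world(B,v[0],v[1],v[2],v[3]))-l).ravel() for p,l in o])
for perm in ([0,1,2],[0,2,1]):
  for o in (obs,obs[:1],obs[1:]):
    o=[(p,l[perm]) for p,l in o]
    r=least_squares(f,[518,172,.47,20],args=(o,),x_scale=[10,10,.1,10]); print(perm,r.x.round(3),np.round(r.fun,1))
go(543,-193,140,np.pi/2-.128)
E
```

```text
(330.7, 214.9) [330.6 215.9]
(333.9, 191.8) [334.1 192.2]
(312.1, 194.4) [311.7 194.1]
(176.5, 181.6) [175.7 180.8]
(178.4, 208.5) [178.1 208.8]
(198.2, 198.2) [197.9 198.1]
[0, 1, 2] [5.1970e+02 1.7287e+02 4.7400e-01 2.9723e+01] [-0.1 -0.8  0.3 -0.3  0.1  1.   0.5  0.1 -0.1 -0.2 -0.1 -0. ]
[0, 1, 2] [5.39938e+02 1.74293e+02 4.61000e-01 5.48160e+01] [-0.3 -0.3  0.6 -0.4 -0.2  0.7]
[0, 1, 2] [5.17110e+02 1.70792e+02 4.86000e-01 4.39360e+01] [ 0.1  0.1 -0.1  0.1  0.  -0.1]
[0, 2, 1] [518.252 173.017   0.722  24.487] [  4.1  -1.1  19.4  -3.  -23.3   6.4  -2.8   3.4 -16.3  12.3  20.1 -13.4]
[0, 2, 1] [-2.016189e+03 -3.441100e+01  1.322000e+00 -3.131341e+03] [ -1.1 -13.3  13.    3.8 -11.9   9.5]
[0, 2, 1] [ 1.068451e+03  6.898550e+02  4.830000e-01 -3.119037e+03] [  6.1  11.1 -15.6   1.3   9.5 -12.3]
shift [-574.  -601.6   73.4] turn 82.91 t 1.2 F [-0.2  0.2  0.1] gap 93.8
```

>>> send_rows(series=[[[1, -33, -35, 0, 5], [1, -66, -70, 0, 10], [1, -99, -105, 0, 15], [1, -132, -140, 0, 20], [1, -166, -174, 0, 25], [1, -199, -209, 0, 30], [1, -232, -244, 0, 35], [1, -266, -278, 0, 40], [1, -299, -313, 0, 45], [1, -332, -348, 0, 50]]])

```text
clock: 2.2
eef_pos: [372.4, 111.0, 213.8]
eef_rot: [3.141, 0.0, 2.014]
wrist_force: [0.9, 0.5, -0.3]
finger_gap: 93.9
```

```bash
python3 -c "
from h import *
go(543,-193,130,np.pi/2-.128)"
```

```text
shift [-347.8   23.8   83.9] turn 32.7 t 2.2 F [ 0.9  0.5 -0.3] gap 93.9
```

>>> send_rows(series=[[[1, -44, 3, 5, 4], [1, -90, 6, 15, 8], [1, -136, 9, 25, 13], [1, -182, 12, 37, 18], [1, -228, 15, 49, 23], [1, -274, 18, 61, 28], [1, -310, 21, 73, 32], [1, -345, 24, 84, 32.5], [1, -345, 24, 84, 32.5]]])

```text
clock: 3.1
eef_pos: [542.8, -190.7, 127.3]
eef_rot: [-3.139, -0.0, 1.447]
wrist_force: [0.4, 0.3, 0.5]
finger_gap: 94.0
```

```bash
python3 -c "
from h import *
go(543,-193,36,np.pi/2-.128)
p=manip.camera('top');q=manip.camera('scene')
a=p['img'][120:250,220:400,::-1];b=q['img'][120:250,120:300,::-1]
cv2.imwrite('pics/hov.png',cv2.resize(np.hstack([a,b]),None,fx=2.2,fy=2.2,interpolation=cv2.INTER_CUBIC))"
```

```text
shift [-2.3  0.7 91.3] turn 0.23 t 3.1 F [0.4 0.3 0.5] gap 94.0
```

View pics/hov.png

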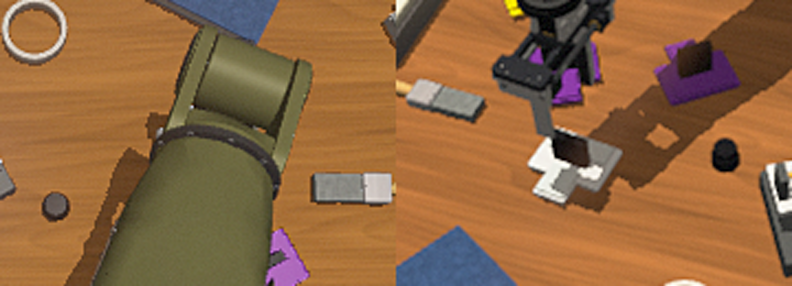

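The open jaws stand over the rib: finger at (540,110), rib at (572,148). The top view is blocked by the arm. Next I descend and grip.

>>> send_rows(series=[[[1, -2, 1, 30, 0], [1, -2, 1, 60, 0], [1, -2, 1, 80, 0], [1, -2, 1, 91, 0], [1, -2, 1, 91, 0], [0, -2, 1, 91, 0], [0, -2, 1, 91, 0], [0, -2, 1, 91, 0], [0, -2, 1, 91, 0], [0, -2, 1, 91, 0]]], newtons=45)

```text
clock: 4.2
eef_pos: [543.3, -190.1, 38.7]
eef_rot: [3.141, 0.0, 1.45]
wrist_force: [-0.4, 1.0, 0.9]
finger_gap: 57.3
```

>>> send_rows(series=[[[0, 0, 0, 0, 0], [0, 0, 0, 0, 0], [0, 0, 0, 0, 0], [0, 0, 0, 0, 0], [0, 0, 0, 0, 0], [0, 0, 0, 0, 0], [0, 0, 0, 0, 0], [0, 0, 0, 0, 0], [0, 0, 0, 0, 0]]])

```text
clock: 5.1
eef_pos: [543.2, -190.1, 38.5]
eef_rot: [3.141, 0.0, 1.45]
wrist_force: [0.7, 0.3, -0.2]
finger_gap: 13.8
```

```bash
python3 -c "
from h import *
s=manip.read_state();print(s['eef_pos'],s['eef_rot'],s['joints'])
go(543,-193,160,np.pi/2-.128)"
```

```text
[ 543.21996214 -190.05819523   38.45082228] [3.14147933e+00 2.31405599e-05 1.44988287e+00] [-4.00204991e-01  5.54683113e-01  1.59970093e+00  1.07827032e-05
  9.87093293e-01 -2.79297477e-01]
shift [  -2.9    0.2 -121.5] turn 0.41 t 5.1 F [ 0.7  0.3 -0.2] gap 13.8
```

Gripped at 13.8 mm, which matches the rib. Next I lift it.

>>> send_rows(series=[[[0, 0, 0, -10, 0], [0, 0, 0, -25, 0], [0, 0, 0, -50, 0], [0, 0, 0, -80, 0], [0, 0, 0, -110, 0], [0, 0, 0, -140, 0], [0, 0, 0, -160, 0], [0, 0, 0, -160, 0], [0, 0, 0, -160, 0]]])

```text
clock: 6.0
eef_pos: [542.9, -189.9, 198.3]
eef_rot: [-3.142, -0.0, 1.45]
wrist_force: [-0.6, -1.0, -4.8]
finger_gap: 13.7
```

```bash
python3 -c "
from h import *
s=manip.read_state();print(s['eef_pos'],s['eef_rot'])
# plate offset in tool: plate origin about 3mm along -plate y
m=(519,172.6,.475); o=world(np.array([[0,3,0.]]),*m)[0]; print(o)
go(o[0],o[1],197,np.pi/2+.475)"
```

```text
[ 542.87965451 -189.93288291  198.30400192] [-3.14151588e+00 -1.97255381e-05  1.44983145e+00]
[517.62798466 175.26787816   0.        ]
shift [359.5 -69.1   1.3] turn -34.15 t 6.0 F [-0.6 -1.  -4.8] gap 13.7
```

>>> send_rows(series=[[[0, 20, -4, 0, -2], [0, 60, -12, 0, -6], [0, 105, -20, 0, -10], [0, 150, -29, 0, -15], [0, 195, -38, 0, -20], [0, 240, -47, 0, -25], [0, 285, -55, 0, -29], [0, 325, -63, 0, -32], [0, 350, -67, 0, -34], [0, 359.5, -69, 0, -34.2]]])

```text
clock: 7.0
eef_pos: [517.1, 177.1, 196.9]
eef_rot: [-3.139, -0.001, 2.05]
wrist_force: [1.0, -0.6, -4.4]
finger_gap: 13.7
```

>>> send_rows(series=[[[0, 0, 0, 0, 0], [0, 0, 0, 0, 0], [0, 0, 0, 0, 0], [0, 0, 0, 0, 0]]])

```text
clock: 7.4
eef_pos: [518.2, 174.2, 198.4]
eef_rot: [-3.142, 0.0, 2.045]
wrist_force: [0.7, -0.8, -4.3]
finger_gap: 13.9
```

```bash
python3 - <<'E'
from h import *
s=manip.read_state();print(s['eef_pos'],s['eef_rot'])
o=world(np.array([[0,3,0.]]),519,172.6,.475)[0]
go(o[0],o[1],197,np.pi/2+.475)
ps=manip.camera("scene");pt=manip.camera("top"); out=[]
e=s["eef_pos"];yaw=s["eef_rot"][2]-np.pi/2
c=world(np.array([[0,-3,0.]]),e[0],e[1],yaw)[0]
for p in (ps,pt):
    K=5 ; ctr=proj(p,np.array([[519,172.6,100]]))[0].round().astype(int); x0,y0=ctr-[40,55]
    im=cv2.resize(p["img"][y0:y0+110,x0:x0+80,::-1],None,fx=K,fy=K,interpolation=cv2.INTER_CUBIC)
    for bs,po,col in ((PLATE,(c[0],c[1],yaw,e[2]-38.5),(0,0,255)),(mountm(27),(519,172.6,.475,0),(0,255,0))):
        for b in bs:
            q=((proj(p,world(b,*po))-[x0-.5,y0-.5])*K).round().astype(int)
            for i in range(8):
                for j in range(i):
                    if bin(i^j).count("1")==1: cv2.line(im,tuple(q[i].tolist()),tuple(q[j].tolist()),col,1)
    out.append(im)
cv2.imwrite("pics/over.png",np.hstack(out))
for d in manip.silhouettes("plate",ps)[:4]: print(d["conf"],d["rect"],d["pixels"].sum())
E
```

```text
[518.2190695  174.1556116  198.40594351] [-3.14150227e+00  4.99965703e-05  2.04515974e+00]
shift [ 1.3 -0.   1.4] turn -0.04 t 7.4 F [ 0.7 -0.8 -4.3] gap 13.9
0.94 [168.1, 100.7, 32.6, 27.6] 591
0.71 [236.2, 139.1, 42.4, 29.8] 752
0.57 [308.0, 164.2, 44.1, 37.0] 990
```

View pics/over.png

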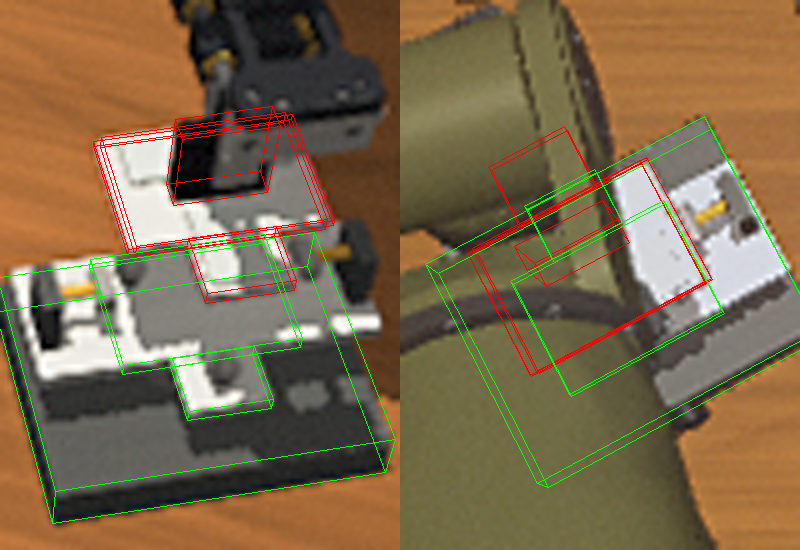

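The held plate overlays within about a pixel, and the mount model fits. I go down to just above the highest possible roller contact, then feel downward.

>>> send_rows(series=[[[0, 1, 0, 5, 0], [0, 1, 0, 15, 0], [0, 1, 0, 27, 0], [0, 1, 0, 38, 0], [0, 1, 0, 44, 0], [0, 1, 0, 46, 0], [0, 1, 0, 46, 0], [0, 1, 0, 46, 0]]])

```text
clock: 8.35
eef_pos: [517.8, 176.1, 152.8]
eef_rot: [3.141, 0.0, 2.047]
wrist_force: [0.8, 0.2, -4.5]
finger_gap: 13.8
```

>>> send_rows(series=[[[0, 0, 0, 2, 0], [0, 0, 0, 4, 0], [0, 0, 0, 6, 0], [0, 0, 0, 6, 0], [0, 0, 0, 6, 0]]])

```text
clock: 8.85
eef_pos: [517.6, 176.0, 146.4]
eef_rot: [-3.142, 0.0, 2.047]
wrist_force: [-0.9, 0.3, -4.3]
finger_gap: 13.6
```

```bash
python3 -c "
from h import *
s=manip.read_state();print(s['eef_pos'],s['eef_rot'],s['wrist_force'],s['moment'])
o=world(np.array([[0,3,0.]]),519,172.6,.475)[0]
go(o[0],o[1],140,np.pi/2+.475)
p=manip.camera('scene');q=p['img'][145:255,265:380,::-1];cv2.imwrite('pics/low.png',cv2.resize(q,None,fx=5,fy=5,interpolation=cv2.INTER_CUBIC))"
```

```text
[517.58247805 176.03754771 146.42939834] [-3.14152783e+00  2.38195439e-05  2.04681370e+00] [-0.90521607  0.30444717 -4.32702382] [-0.05186535  0.06214423  0.00647958]
shift [-0.7 -0.3  6.4] turn 0.06 t 8.85 F [-0.9  0.3 -4.3] gap 13.6
```

View pics/low.png

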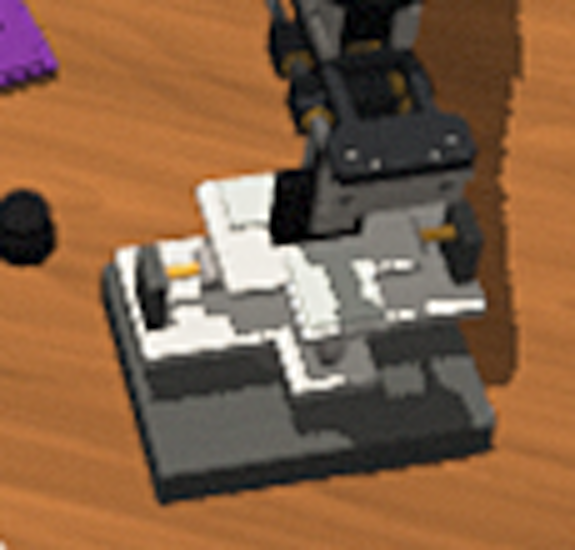

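The plate sits level over the stage between the rollers: tongue tip (330,330), stage-tongue ball (330,350). I keep feeling down.

>>> send_rows(series=[[[0, -1, 0, 1, 0], [0, -1, 0, 2, 0], [0, -1, 0, 3, 0], [0, -1, 0, 4, 0], [0, -1, 0, 5, 0], [0, -1, 0, 5, 0]]])

```text
clock: 9.5
eef_pos: [518.9, 175.4, 142.7]
eef_rot: [3.139, 0.001, 2.047]
wrist_force: [1.5, -1.4, 5.2]
finger_gap: 13.7
```

>>> send_rows(series=[[[0, 0, 0, 1, 0], [0, 0, 0, 2, 0], [0, 0, 0, 3, 0], [0, 0, 0, 4, 0], [0, 0, 0, 4, 0]]])

```text
clock: 10.0
eef_pos: [518.0, 175.1, 137.2]
eef_rot: [-3.141, 0.0, 2.047]
wrist_force: [2.0, -0.7, -0.8]
finger_gap: 13.9
```

>>> send_rows(series=[[[0, 0, 0, 1, 0], [0, 0, 0, 2, 0], [0, 0, 0, 3, 0], [0, 0, 0, 3, 0]]])

```text
clock: 10.4
eef_pos: [517.8, 175.0, 133.8]
eef_rot: [-3.14, 0.0, 2.047]
wrist_force: [1.9, -1.0, -8.5]
finger_gap: 13.3
```

>>> send_rows(series=[[[0, 0, 0, 0.5, 0], [0, 0, 0, 1, 0], [0, 0, 0, 1, 0]]])

```text
clock: 10.7
eef_pos: [518.1, 175.1, 133.4]
eef_rot: [3.142, 0.0, 2.047]
wrist_force: [2.8, -2.2, -7.6]
finger_gap: 13.6
```

```bash
python3 -c "
from h import *
s=manip.read_state();print(s['eef_pos'],s['eef_rot'],s['wrist_force'],s['moment'])
p=manip.camera('scene');q=p['img'][145:255,265:380,::-1];cv2.imwrite('pics/seat.png',cv2.resize(q,None,fx=5,fy=5,interpolation=cv2.INTER_CUBIC))"
```

```text
[518.09561851 175.10772583 133.36902133] [3.14150470e+00 1.74589505e-04 2.04685203e+00] [ 2.79025078 -2.20711682 -7.56796564] [-0.65215867 -0.52844492  0.10013058]
```

View pics/seat.png

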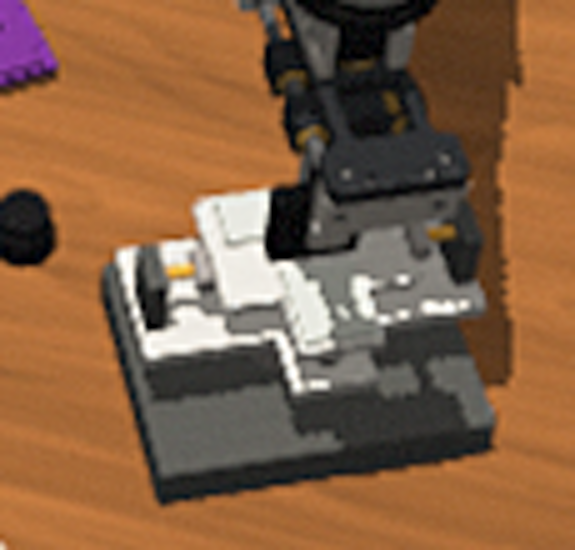

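The plate is past the rollers, level, and being pulled down by about 3 N. A small sideways load of 3 N suggests it is about 1.3 mm off in the mount's +y. I'll shift it over and continue gently.

>>> send_rows(series=[[[0, -0.7, 0.3, 0, 0], [0, -1.4, 0.5, 0, 0], [0, -1.4, 0.5, 0, 0]]])

```text
clock: 11.05
eef_pos: [518.9, 174.3, 133.2]
eef_rot: [-3.141, -0.001, 2.047]
wrist_force: [-1.0, 0.9, -8.2]
finger_gap: 13.5
```

>>> send_rows(series=[[[0, 0, 0, 0.5, 0], [0, 0, 0, 0.5, 0]]])

```text
clock: 11.25
eef_pos: [519.1, 174.3, 132.9]
eef_rot: [3.141, -0.0, 2.047]
wrist_force: [0.8, 2.2, -6.8]
finger_gap: 13.5
```

>>> send_rows(series=[[[0, 0, 0, 0.5, 0], [0, 0, 0, 0.5, 0]]])

```text
clock: 11.45
eef_pos: [519.3, 174.4, 132.7]
eef_rot: [3.141, -0.0, 2.047]
wrist_force: [0.9, 2.9, -5.6]
finger_gap: 13.8
```

>>> send_rows(series=[[[0, 0.5, 0.7, 0, 0], [0, 0.5, 0.7, 0, 0], [0, 0.5, 0.7, 0.5, 0], [0, 0.5, 0.7, 0.5, 0]]])

```text
clock: 11.85
eef_pos: [519.7, 175.0, 132.2]
eef_rot: [3.141, 0.0, 2.047]
wrist_force: [0.9, 2.5, -2.9]
finger_gap: 13.8
```

>>> send_rows(series=[[[0, 0, 0, 0.5, 0], [0, 0, 0, 0.5, 0]]])

```text
clock: 12.05
eef_pos: [519.8, 175.0, 132.0]
eef_rot: [3.141, 0.0, 2.047]
wrist_force: [0.1, 3.0, 3.0]
finger_gap: 13.8
```

```bash
python3 -c "
from h import *
s=manip.read_state();print(s['eef_pos'],s['eef_rot'],s['wrist_force'],s['moment'],s['clock'])"
```

```text
[519.80066357 175.02779708 132.01513691] [3.14057908e+00 1.71208586e-04 2.04690835e+00] [0.08199816 3.00470582 3.0152004 ] [0.51137385 0.06248968 0.1600369 ] 12.05
```

It hit a hard stop at TCP z 132.0, with the push on the balls about 14 N at most. Now I release.

>>> send_rows(series=[[[0.3, 0, 0, -0.5, 0], [0.5, 0, 0, -0.5, 0], [0.5, 0, 0, -0.5, 0], [0.5, 0, 0, -0.5, 0], [0.5, 0, 0, -0.5, 0], [0.5, 0, 0, -0.5, 0], [0.5, 0, 0, -0.5, 0]]])

```text
clock: 12.75
eef_pos: [519.5, 174.9, 131.9]
eef_rot: [-3.142, 0.0, 2.047]
wrist_force: [-1.2, -0.3, -0.2]
finger_gap: 47.3
```

>>> send_rows(series=[[[0.5, 0, 0, -5, 0], [0.5, 0, 0, -15, 0], [0.5, 0, 0, -30, 0], [0.5, 0, 0, -60, 0], [0.5, 0, 0, -90, 0], [0.5, 0, 0, -120, 0], [0.5, 0, 0, -120, 0]]])

```text
clock: 13.45
eef_pos: [520.7, 175.2, 257.0]
eef_rot: [3.134, 0.002, 2.047]
wrist_force: [0.6, 0.4, 0.5]
finger_gap: 47.1
```

```bash
python3 -c "
from h import *
s=manip.read_state();print(s['eef_pos'],s['wrist_force'],s['clock'])
go(400,-150,280,s['eef_rot'][2])"
```

```text
[520.68017619 175.24443057 256.96329033] [0.56943376 0.40967069 0.50069098] 13.45
shift [-233.8 -256.1  -24.5] turn -0.0 t 13.45 F [0.6 0.4 0.5] gap 47.1
```

Clear of the plate. I move the arm out of view and inspect.

>>> send_rows(series=[[[0.5, -25, -28, -3, 0], [0.5, -58, -64, -6, 0], [0.5, -90, -100, -9, 0], [0.5, -122, -135, -12, 0], [0.5, -155, -170, -15, 0], [0.5, -187, -205, -18, 0], [0.5, -215, -236, -21, 0], [0.5, -230, -252, -24, 0], [0.5, -230, -252, -24, 0]]])

```text
clock: 14.35
eef_pos: [400.2, -146.9, 276.4]
eef_rot: [3.141, 0.001, 2.043]
wrist_force: [-0.2, 0.1, -0.7]
finger_gap: 46.8
```

```bash
python3 - <<'E'
from h import *
ps=manip.camera("scene");pt=manip.camera("top"); out=[];obs=[]
for p in (ps,pt):
    K=6 ; ctr=proj(p,np.array([[519,172.6,90]]))[0].round().astype(int); x0,y0=ctr-[32,45]
    im=cv2.resize(p["img"][y0:y0+90,x0:x0+64,::-1],None,fx=K,fy=K,interpolation=cv2.INTER_CUBIC); out.append(im)
    m,r,c=pick(p,"plate",proj(p,np.array([[519,172.6,105]]))[0]); print(r,c,m.sum()); obs.append((p,m))
cv2.imwrite("pics/done.png",np.hstack(out))
def bx(z): return [b+[0,0,z] for b in PLATE]
r=fit(obs,bx,[519,172.6,.475,90.]);print(np.round(r[0],3),r[1])
for t in ("loupe","tape","paste","brush","weight"):
    for d in manip.find_in(t,pt)[:1]: print(t,round(d["conf"],2),np.round(d["rect"],0))
E
```

```text
[305.7, 181.0, 42.3, 36.8] 0.74 1218
[162.7, 172.8, 43.0, 47.0] 0.58 1255
[5.20911e+02 1.72512e+02 4.77000e-01 9.25860e+01] 0.10378164052963257
loupe 0.6 [240. 208.  13.  13.]
tape 0.68 [223. 117.  26.  30.]
paste 0.74 [146. 113.  21.  29.]
brush 0.67 [361. 194.  69.  20.]
```

View pics/done.png

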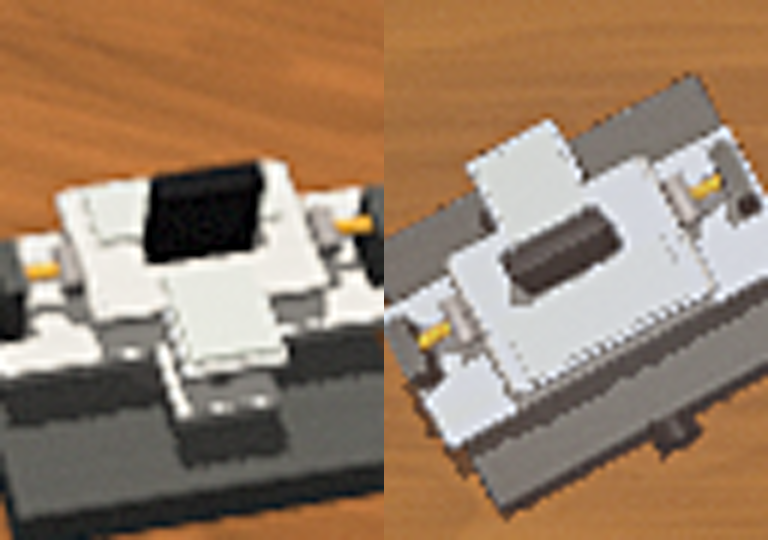

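The picture shows the plate tongue over tongue, between evenly pushed rollers at (70,260)/(320,225) in the left panel and (460,325)/(680,200) in the right. The fitted pose is (521, 172.5, yaw 0.477, z≈93), which agrees with the felt stop. The bystanders the network found are at their old pixels.

```bash
python3 -c "
from cell import manip
print(manip.sign_off())"
```

```text
the job is handed in; nothing more can be done
None
```

I gripped the white plate by its rib, set it on the three-ball base and let go. The job is handed in at about 14.5 s on the robot's clock.

- **By feel:** The rollers first resisted, with about 10 N read on the wrist, then pulled the plate down. It stopped hard with its underside at about 93.5 mm, so the stage is about 35 mm above its lowest setting. The push on the balls was about 14 N at most, by the wrist readings I took at the end of each step.
- **By camera:** After release, both pictures show the plate tongue over tongue, between evenly displaced rollers. The fitted pose is (521, 172.5), yaw 0.477, z about 92.6, close to the mount at (519, 172.6), yaw 0.475. The arm was clear of it, with near-zero wrist force.
- **Disagreed or not confirmed:**
    - My first camera estimate of the stage height was 27 to 30 mm, against about 35 mm by feel.
    - I could not measure the levelness to better than 1 to 2 mm from the pictures.
    - In the last check the network did not report the book weight. The arm never went near it, and the loupe, tape, paste and brush were where they had been.

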